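# Lock out the bench isolator

### The job

Isolate the grinder so it can be padlocked: on the grey box with the long saddle-ended lever, press the lever fully in and, keeping it pressed, turn it clockwise from on to off, then let it spring back up so that it latches. Only then swing the steel lockout hasp out until its eye sticks well out past the edge of the box, all the way to its stop or nearly so. Do not force the mechanism hard, and leave the smaller knob switch box and everything else on the bench where it is.

Things in the scene. Friction and masses are not known exactly. Their poses are not given: they have to be found in the camera images.
- isolator: The isolator: grey box screwed down to the bench, 150 (x) by 220 (y) by 80 mm high, with a screw-on cover; origin at the centre of its underside, z up. It carries lever and hasp on its flat top. A conduit stub leaves its -y side.
- lever_axis (a point): Point on the box's top face where the lever's upright turning axis passes (box frame 0, -50, 80 mm). The black lever has a hub 56 mm across here, its top 40 mm above the face, and an arm that ends in a saddle.
- saddle (a point): Centre of the floor of the lever's saddle, 75 mm from the axis, 24 mm above the box's top when the lever is up. A channel open above and at its outer end: floor 50 mm long (50 to 100 mm from the axis), 42 mm wide between side walls 8 mm thick and 18 mm high. Takes closed fingertips, to press on the floor and push the walls. y points outwards along the lever, z up.
- lever (a joint): Turn of the lever, rad: 0 = on (along the box's +y), growing clockwise from above to 1.57 = off (along the box's +x); hard stops at both. Friction about 0.15 N m. While up, a latch lets it turn only 0.14 rad from on or from off; pressed in by over 6.2 mm it turns; let go midway it stays caught down. Within 0.14 rad of off it springs up when released.
- plunger (a joint): How far the whole lever is pressed down into the box, m: 0 = up, 0.008 = fully in (hard stop). Sprung: about 6 N to start, 13 N fully in. Only the last 1.8 mm frees the latch, so feel for the stop.
- hasp_pivot (a point): Point on the box's top face under the hasp's upright pivot (box frame -45, 85, 80 mm).
- hasp_post (a point): Centre of the top of the hasp's thumb post: upright steel post 14 mm in diameter, top 36 mm above the box's top face, 72 mm from the pivot on the arm. The hasp is a flat steel arm 22 mm wide lying 3 to 8 mm above the face, ending in a padlock eye whose end is 120 mm from the pivot. This frame's x points from the pivot along the arm.
- hasp (a joint): Swing of the hasp, rad, in the plane of the box's top: 0 = stowed (arm along the box's +x), growing counterclockwise seen from above; 1.57 = eye sticking out past the box's +y edge; hard stop at 1.7. It stays where it is left (about 0.08 N m of friction). An interlock inside the box blocks it at about 0.3 to 0.5 rad unless the lever is at off.
- switchbox: Another grey box, 120 by 130 by 70 mm, with a short round black knob with a bar grip on top (about 50 mm across); not part of the job. Origin at the centre of its underside.
- dial (a joint): Turn of that knob, rad; leave alone.
- padlock: Brass padlock, body 40 by 32 by 22 mm, lying on the isolator's top along its -x edge; leave alone.
- wrench: Steel wrench 200 mm long lying on the bench; leave alone.
- screwdriver: Screwdriver 200 mm long lying on the bench; leave alone.
- jar: Glass jar with steel lid, 68 mm across, 90 mm high; leave alone.
- spray: Spray can, 56 mm across, 150 mm high; leave alone.
- mug: White mug, 80 mm across, 90 mm high; leave alone.
- tape: Grey roll of tape, 100 mm across, 30 mm high, lying flat; leave alone.

How it is judged:
By the outcome, as a careful person would: the job done as asked, in the order asked, and still so for the second after the job is handed in, with the robot touching nothing.
It also fails if it takes over 58 s, if anything falls off the work surface, if the arm or the gripper's body presses on something with over 40 N, if the wrist force passes 120 N, or if a joint passes its speed limit or range.

### The arm

A 7-joint arm with a two-finger parallel gripper is mounted at the origin on the work surface. World frame = base frame: x ahead of the robot, y to its left, z up, the work surface at z = 0. Lengths are in m, angles in rad, forces in N, time in s.
With the tool pointing down it reaches from about 0.35 to 0.9 m from the base axis. Payload 8.1 kg.
Tool frame: the origin (TCP) lies midway between the tips of the shut fingers; the grasp point (between the pads) lies 19 mm behind it; z points along the fingers, x is the direction in which the jaws open and shut, and the axes are right-handed (so a half turn about z gives the same grasp; the last joint's range is limited). The gripper opens to 92 mm and grips with 3 to 60 N. Pads are 19 mm wide; open, the fingers measure 130 mm over their backs; the gripper's body (75 mm by 190 mm) begins 47 mm behind the grasp point.
Start: joints at [1.16, 0.434, 0.025, 1.573, -0.012, 1.134, -0.075], TCP at [0.189, -0.596, 0.203] pointing down, gripper open.
Joint ranges: [-2.62, 2.62], [-0.44, 2.09], [-1.27, 1.32], [0.08, 2.57], [-1.32, 4.46], [0.12, 2], [-2.74, 2.74]. Speed limits (rad/s): [2.22, 2.22, 3.01, 3.01, 3.14, 3.14, 3.14].

### API

Orientations are given as a rotation vector (axis times angle).
In Python, from cell import arm gives the robot as it stands. The module is installed in compiled form; this text tells all that it offers.
- The arm moves only by the tool play_rows, never from a script. Its argument "motion" is a list of rows, each a list of 7 numbers: the gripper's target within -1 to 1 (fully open at 1, half-way at 0, shut at -1), then the shift along the tool's x, y, z in mm, then the turn, a rotation vector about the tool's x, y, z in rad. In form: [[claw, tx, ty, tz, ax, ay, az], ...]. A call has 1 to 10 rows; each row is the pose to reach, as a shift and turn from the pose measured when the call began, along the tool's axes at that moment; what a row does not reach only later rows make up. A row lasts 1/10 s, in which the tool goes at most 50 mm and 8.59 degrees, less where a joint would pass 70% of its speed; a pose out of reach is approached as far as the arm can. A call with a gripper value outside its range is refused whole. The fingers move at their own pace and stop on an object; "force" is the grip in N (left out, the last holds). Time passes only in rows, so rows that repeat a pose let the fingers close. It gives the time, the measured TCP pose, the force and the opening at its end, in the units of the state.
- arm.observe(): the state, without advancing time (a new reading comes with each control period).
- arm.get_image(name): name is "scene" or "top" or "wrist"; returns a dict with "img" (384x512x3 uint8, blue, green, red), "depth" (384x512 float32, m along the optical axis (not along the pixel's ray), 0 where there is no reading), "K" (3x3 intrinsics, pixels), "rvec" (rotation vector, rad) and "tvec" (3), from world to camera coordinates, as OpenCV has them. Camera axes: x right, y down, z forward; pixel columns grow to the right and rows downward; lengths in m; the calibration is good to about 2 mm. A picture is of the moment at which its call begins.
- arm.sign_off(): hands the job in, once; it reports no verdict.
Trained networks look in a picture, given as the dict that the camera call returned (one of the last four; its "shot" number tells which), for a name from the list of things; names that differ only in an ending like _2 or _b are one class to them, and where a whole thing is asked for, a point or a joint stands for the part that bears it (a point fixed in the world has none). Each returns a list of dicts, best first, with "score" (0 to 1); they miss things now and then, are a little off and sometimes report something else, mostly with a low value. They report only what shows in the picture. A call takes as long as a camera call.
- arm.look_for(picture, query): "box" ([left, top, width, height] as shares, 0 to 1, of the picture: columns of its width, rows of its height, round what is visible of it).
The state is a dict: "clock": time; "joints": joint angles; "dq": joint speeds; "joint_efforts": joint torques, N m; "position": TCP position; "ee_rot": TCP orientation; "force": force on the tool from outside, world axes, zero at the start; "ft_torque": the same for the moment, N m; "width": opening from 0.0 (shut) to 1.0 (fully open).
Only numpy, scipy, OpenCV 4.12 (cv2) and the standard library are available. Lean on these libraries where they do the work, as an engineer would, in place of code of your own. Each camera call takes 0.05 s, during which the arm holds its last target. There are 200 camera calls.

## Working session

There is one attempt and no reset: what is moved stays moved. The work goes in short steps, Python scripts to look and compute and a tool call to move; the robot and the scene stay as the last step left them, time stands still between calls to the robot, and variables do not carry over. Pictures are saved under pics/ and viewed, on a budget of 10 in all, crops included, one or two more only if the job needs it, and the job is handed in when it is done.

Besides the shell and the picture viewer there is one more tool, called after "Request:" as a command line: name --pt "numbers of a row" for each row, then --argument value for the rest. play_rows: Moves the arm, as the interface text tells. Its arguments: {"type":"object","properties":{"motion":{"type":"array"},"force":{"type":"number"}},"required":["motion"]}

```bash
mkdir -p pics; cat > h.py <<'E'
import numpy as np,cv2
from cell import arm
def pts(p):
    d=p["depth"];K=p["K"];R=cv2.Rodrigues(np.array(p["rvec"],float))[0];t=np.array(p["tvec"],float).ravel()
    v,u=np.mgrid[:d.shape[0],:d.shape[1]]
    c=np.stack([(u-K[0][2])/K[0][0]*d,(v-K[1][2])/K[1][1]*d,d],-1)
    w=(c-t)@R; w[d<=0]=np.nan
    return w
E
python3 - <<'E'
from h import *
s=arm.observe();print(s)
ims=[]
for n in("top","scene"):
    p=arm.get_image(n);ims.append(p["img"]);w=pts(p);np.save(n+".npy",w)
    for q in("isolator","saddle","lever","hasp_post","hasp","switchbox","padlock","spray"):
        for r in arm.look_for(p,q)[:2]:
            b=np.array(r["box"])*[512,384,512,384];c=(int(b[0]+b[2]/2),int(b[1]+b[3]/2))
            print(n,q,round(r["score"],2),b.round().astype(int),w[min(c[1],383),min(c[0],511)].round(3))
    cv2.imwrite(f"pics/{n}0.png",cv2.resize(p["img"],(800,600)))
E
```

```text
{'clock': 0.0, 'joints': array([ 1.16040257,  0.4352083 ,  0.02495472,  1.57410735, -0.01159597,
        1.13396196, -0.07511206]), 'dq': array([-6.80020157e-05,  8.27336977e-05,  1.87443877e-04,  8.33622008e-04,
        1.75668823e-03,  8.18511605e-04, -5.82587826e-04]), 'joint_efforts': array([ 5.41880872e-04, -6.67853165e+01,  9.84983481e-01, -3.14457715e+01,
       -6.07379386e-02,  4.32807428e-02,  1.48941836e-04]), 'position': array([ 0.18913574, -0.59512771,  0.20264993]), 'ee_rot': array([-2.53500976e+00,  1.85427224e+00,  2.07061191e-03]), 'force': array([ 0.07749523,  0.54940054, -0.2656102 ]), 'ft_torque': array([-0.01459342,  0.02468083,  0.03906802]), 'width': 0.9998289473134345}
top isolator 0.62 [278 165  86  56] [ 0.516 -0.175  0.111]
top isolator 0.62 [309 204  13  12] [ 0.463 -0.159  0.103]
top saddle 0.64 [303 182  46  22] [ 0.515 -0.186  0.115]
top hasp_post 0.9 [283 167  15  44] [ 0.528 -0.086  0.086]
top hasp_post 0.46 [181 177  52  50] [0.485 0.159 0.09 ]
top hasp 0.84 [281 166  12  45] [ 0.528 -0.077  0.09 ]
top switchbox 0.87 [180 179  55  47] [0.485 0.159 0.09 ]
top switchbox 0.2 [304 204  16  15] [ 0.46  -0.15   0.102]
top padlock 0.68 [313 204   8  12] [ 0.463 -0.161  0.104]
top spray 0.76 [393 149  35  25] [ 0.603 -0.42   0.145]
top spray 0.39 [353 253  35  35] [ 0.282 -0.338  0.003]
scene isolator 0.76 [168 150  71  56] [ 0.547 -0.154  0.108]
scene saddle 0.66 [181 165  36  17] [ 0.529 -0.186  0.1  ]
scene saddle 0.24 [182 118  23  23] [ 0.272 -0.326  0.   ]
scene lever 0.57 [180 163  40  18] [ 0.529 -0.176  0.118]
scene hasp_post 0.52 [204 154  14  10] [ 0.46  -0.161  0.106]
scene hasp 0.5 [213 166  20  27] [ 0.516 -0.093  0.085]
scene hasp 0.5 [181 161  37  21] [ 0.529 -0.18   0.116]
scene switchbox 0.96 [279 180  33  38] [0.515 0.18  0.095]
scene padlock 0.54 [203 152  14  11] [ 0.452 -0.173  0.102]
scene spray 0.6 [115 155  24  38] [ 0.627 -0.424  0.121]
```

View pics/top0.png

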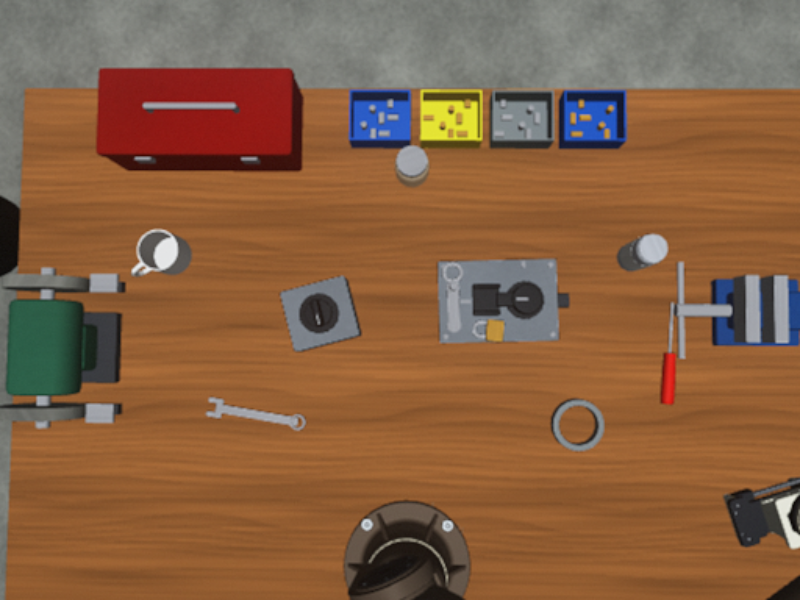

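```bash
python3 - <<'E'
import numpy as np,cv2
w=np.load("top.npy");X,Y,Z=w[...,0],w[...,1],w[...,2]
roi=(X>.38)&(X<.68)&(Y>-.36)&(Y<0)
def rect(m,n):
    P=w[m][:,:2].astype(np.float32);print(n,len(P),cv2.minAreaRect(P),np.median(w[m][:,2]))
rect(roi&(Z>.07)&(Z<.095),"top face")
rect(roi&(Z>.07),"all")
m=roi&(Z>.098)
n,l,st,c=cv2.connectedComponentsWithStats(m.astype(np.uint8))
for i in range(1,n):
    if st[i,4]>3:
        P=w[l==i];print(i,st[i],P.mean(0).round(3),P.min(0).round(3),P.max(0).round(3))
E
```

```text
top face 3058 ((0.5188419818878174, -0.17192691564559937), (0.15608209371566772, 0.22606948018074036), 1.8731486797332764) 0.081447503746336
all 3982 ((0.5188419818878174, -0.17192691564559937), (0.15608209371566772, 0.22606948018074036), 1.8731486797332764) 0.08299907640259177
1 [288 180   5   6  20] [ 0.543 -0.085  0.116] [ 0.536 -0.091  0.099] [ 0.55  -0.079  0.12 ]
2 [303 181  45  21 724] [ 0.519 -0.181  0.115] [ 0.489 -0.25   0.099] [ 0.547 -0.122  0.13 ]
4 [311 204  12  14 140] [ 0.462 -0.164  0.103] [ 0.443 -0.179  0.098] [ 0.481 -0.147  0.109]
```

The top view shows the isolator at about (500,300) of the 800x600 picture. The hub is at (525,299), the saddle at (486,299) pointing along +y, and the hasp is stowed at (453,300). The depth fit puts the box centre at (0.519, -0.172) with yaw of about +1.9°, and the measured hasp post matches that.

```bash
cat >> h.py <<'E'
from scipy.spatial.transform import Rotation as Ro
C=np.array([.5188,-.1719]);TH=.0326
def box(x,y,z=0): # box mm -> world m
    c,s=np.cos(TH),np.sin(TH);return np.array([C[0]+(c*x-s*y)/1e3,C[1]+(s*x+c*y)/1e3,z/1e3])
def go(target,yawdeg,base=None):
    "shift (mm) and turn in tool axes, from the measured pose, to a pose pointing down with tool x at yaw"
    s=arm.observe();R=Ro.from_rotvec(s["ee_rot"])
    y=np.radians(yawdeg);Rt=Ro.from_matrix(np.array([[np.cos(y),np.sin(y),0],[np.sin(y),-np.cos(y),0],[0,0,-1]]))
    x=R.as_matrix()[:,0]
    print("yaw",np.degrees(np.arctan2(x[1],x[0])).round(1),"->",[*(R.inv().apply(target-s["position"])*1e3).round(1),*(R.inv()*Rt).as_rotvec().round(3)])
def st():
    s=arm.observe();print(round(s["clock"],2),s["position"].round(4),s["force"].round(1),s["joints"].round(2),round(s["width"],2))
E
python3 - <<'E'
from h import *
st();t=box(0,25,250);print(t);go(t,0);go(t,91.9)
E
```

```text
0.9 [ 0.1893 -0.5957  0.2034] [-0.2 -0.   0.8] [ 1.16  0.43  0.03  1.57 -0.01  1.13 -0.08] 1.0
[ 0.51798514 -0.14691328  0.25      ]
yaw -72.4 -> [np.float64(-328.1), np.float64(-449.2), np.float64(-46.6), np.float64(0.0), np.float64(-0.0), np.float64(-1.263)]
yaw -72.4 -> [np.float64(-328.1), np.float64(-449.2), np.float64(-46.6), np.float64(0.0), np.float64(0.0), np.float64(-2.867)]
```

Request:
play_rows --pt "-1 0 0 -47 0 0 -0.14" --pt "-1 -30 -41 -47 0 0 -0.28" --pt "-1 -66 -90 -47 0 0 -0.42" --pt "-1 -98 -135 -47 0 0 -0.56" --pt "-1 -130 -180 -47 0 0 -0.7" --pt "-1 -164 -225 -47 0 0 -0.84" --pt "-1 -197 -270 -47 0 0 -0.98" --pt "-1 -230 -315 -47 0 0 -1.12" --pt "-1 -262 -360 -47 0 0 -1.26" --pt "-1 -262 -360 -47 0 0 -1.3" --force 20

```text
clock: 1.9
position: [0.4542, -0.2347, 0.2508]
ee_rot: [3.141, 0.067, 0.001]
force: [0.4, -0.9, -0.0]
width: 0.18
```

```bash
python3 - <<'E'
from h import *
st();go(box(0,25,200),91.9)
E
```

```text
1.9 [ 0.4542 -0.2347  0.2508] [ 0.4 -0.9 -0. ] [ 0.72  0.25 -0.43  1.75  0.11  1.17  0.3 ] 0.18
yaw 2.5 -> [np.float64(67.4), np.float64(-85.0), np.float64(50.9), np.float64(0.001), np.float64(-0.0), np.float64(-1.561)]
```

Request:
play_rows --pt "-1 33 -42 10 0 0 -0.15" --pt "-1 67 -85 30 0 0 -0.3" --pt "-1 67 -85 51 0 0 -0.45" --pt "-1 67 -85 51 0 0 -0.6" --pt "-1 67 -85 51 0 0 -0.75" --pt "-1 67 -85 51 0 0 -0.9" --pt "-1 67 -85 51 0 0 -1.05" --pt "-1 67 -85 51 0 0 -1.2" --pt "-1 67 -85 51 0 0 -1.35" --pt "-1 67 -85 51 0 0 -1.5"

```text
clock: 2.9
position: [0.5176, -0.1471, 0.1999]
ee_rot: [2.251, 2.19, 0.001]
force: [-0.0, -0.5, 1.0]
width: 0.008
```

```bash
python3 - <<'E'
from h import *
st();go(box(0,25,125),91.9)
p=arm.get_image("wrist");w=pts(p);np.save("wr.npy",w);im=p["img"].copy()
R=cv2.Rodrigues(np.array(p["rvec"],float))[0]
pj=lambda P:tuple(int(v) for v in cv2.projectPoints(np.array([P]),np.array(p["rvec"],float),np.array(p["tvec"],float),np.array(p["K"],float),None)[0].ravel())
for P in(box(0,25,104),box(0,50,104),box(0,-50,120),box(27,85,116),box(-45,85,88)):
    u=pj(P);print(u);cv2.drawMarker(im,u,(0,0,255),0,10)
for q in("saddle","hasp_post"):
    for r in arm.look_for(p,q)[:1]:print(q,r["score"],np.array(r["box"])*[512,384,512,384])
cv2.imwrite("pics/w1.png",im)
E
```

```text
2.9 [ 0.5176 -0.1471  0.1999] [-0.  -0.5  1. ] [ 0.75  0.4  -0.77  1.74  0.31  1.12  1.42] 0.01
yaw 88.4 -> [np.float64(0.3), np.float64(0.4), np.float64(74.9), np.float64(0.001), np.float64(0.001), np.float64(-0.061)]
(259, 184)
(284, 183)
(182, 193)
(320, 210)
(315, 134)
saddle 0.93 [156.9792 155.7888 131.4816  66.8928]
hasp_post 0.7 [301.824  117.3888  34.9184 112.3968]
```

View pics/w1.png

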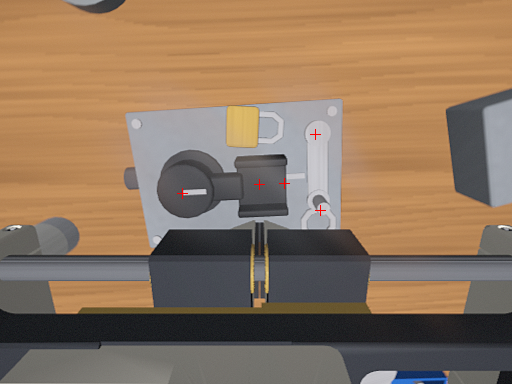

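The wrist view shows the saddle floor centred at about (262,187), within 2 mm of the predicted (259,184). The hasp post at (320,205) also agrees, so I'm going down.

Request:
play_rows --pt "-1 0 1 30 0 0 -0.06" --pt "-1 0 1 60 0 0 -0.06" --pt "-1 0 1 80 0 0 -0.06" --pt "-1 0 1 86 0 0 -0.06" --pt "-1 0 1 90 0 0 -0.06" --pt "-1 0 1 90 0 0 -0.06"

```text
clock: 3.65
position: [0.519, -0.1472, 0.1103]
ee_rot: [2.197, 2.244, 0.001]
force: [-0.3, -0.6, 0.6]
width: 0.005
```

Request:
play_rows --pt "-1 0 0 2 0 0 0" --pt "-1 0 0 4 0 0 0" --pt "-1 0 0 6 0 0 0" --pt "-1 0 0 6 0 0 0"

```text
clock: 4.05
position: [0.5189, -0.1472, 0.1042]
ee_rot: [2.197, 2.244, 0.001]
force: [0.3, -1.3, -0.3]
width: 0.003
```

Request:
play_rows --pt "-1 0 0 1 0 0 0" --pt "-1 0 0 2 0 0 0" --pt "-1 0 0 3 0 0 0" --pt "-1 0 0 3 0 0 0"

```text
clock: 4.45
position: [0.5188, -0.1473, 0.1011]
ee_rot: [2.197, 2.244, 0.001]
force: [-0.0, -0.2, -0.5]
width: 0.006
```

Request:
play_rows --pt "-1 0 0 1 0 0 0" --pt "-1 0 0 2 0 0 0" --pt "-1 0 0 3 0 0 0" --pt "-1 0 0 3 0 0 0"

```text
clock: 4.85
position: [0.5187, -0.1472, 0.0979]
ee_rot: [2.197, 2.244, 0.001]
force: [-0.2, 0.1, 0.3]
width: 0.006
```

```bash
python3 - <<'E'
from h import *
st()
p=arm.get_image("wrist");q=arm.get_image("scene");a=p["img"]
b=cv2.resize(q["img"][120:240,130:290],(512,384),interpolation=cv2.INTER_CUBIC)
cv2.imwrite("pics/w2.png",cv2.resize(np.hstack([a,b]),(800,300)))
E
```

```text
4.85 [ 0.5187 -0.1472  0.0979] [-0.2  0.1  0.3] [ 0.7   0.52 -0.73  1.86  0.43  0.92  1.37] 0.01
```

View pics/w2.png

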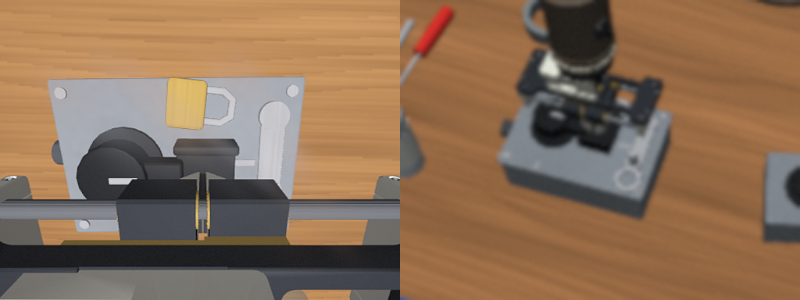

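```bash
python3 - <<'E'
import numpy as np
for n in("top","wr"):
    w=np.load(n+".npy")
    for dy in(-.022,-.011,0,.011,.022):
        print(n,[ (round(float(np.nanmedian(w[m][:,2])),4) if m.any() else None) for dx in(-.03,-.025,-.015,0,.015,.025,.03) for m in[(abs(w[...,0]-.518-dx)<.003)&(abs(w[...,1]+.147-dy)<.004)]])
    print(n,"bench",np.nanmedian(w[(abs(w[...,0]-.40)<.02)&(abs(w[...,1]+.17)<.03)][:,2]),"face",np.nanmedian(w[(abs(w[...,0]-.57)<.01)&(abs(w[...,1]+.17)<.03)][:,2]))
E
```

```text
top [0.0815, 0.1234, 0.105, 0.1142, 0.1067, 0.1235, 0.1258]
top [0.082, 0.1224, 0.107, 0.1057, 0.1063, 0.1266, 0.1258]
top [0.0793, 0.1191, 0.1041, 0.1029, 0.1033, 0.1229, 0.1226]
top [0.0835, 0.1209, 0.1034, 0.1034, 0.103, 0.1255, 0.125]
top [0.0827, 0.1196, 0.1041, 0.1013, 0.1038, 0.1203, 0.1197]
top bench 0.0011072084144050638 face 0.08077785895474376
wr [0.3138, 0.3316, 0.1072, 0.1152, 0.1055, 0.1225, 0.0822]
wr [0.3138, 0.3318, 0.1051, 0.1053, 0.1051, 0.1234, 0.1223]
wr [0.3085, 0.3321, 0.1057, 0.2696, 0.1051, 0.1231, 0.1218]
wr [0.3138, 0.3323, 0.1051, 0.1052, 0.1049, 0.1231, None]
wr [0.3138, 0.3274, 0.3327, 0.1053, 0.105, 0.1229, None]
wr bench 0.0010809559625002707 face 0.08125853869350498
```

Request:
play_rows --pt "-1 0 0 1 0 0 0" --pt "-1 0 0 1 0 0 0"

```text
clock: 5.15
position: [0.5188, -0.1472, 0.097]
ee_rot: [2.197, 2.244, 0.001]
force: [0.2, -0.2, 0.4]
width: 0.005
```

Request:
play_rows --pt "-1 0 0 1 0 0 0" --pt "-1 0 0 1 0 0 0"

```text
clock: 5.35
position: [0.5186, -0.1472, 0.0958]
ee_rot: [2.198, 2.244, 0.001]
force: [0.1, -0.1, -0.0]
width: 0.004
```

```bash
python3 - <<'E'
from h import *
s=arm.observe();print(s["joint_efforts"].round(1),s["ft_torque"].round(2))
p=arm.get_image("wrist");w=pts(p)
print("hub",[np.nanmedian(w[(np.hypot(w[...,0]-x[0],w[...,1]-x[1])<.006)&(w[...,2]<.14)][:,2]).round(4) for x in(box(-10,-50),box(-15,-45),box(-20,-50))])
m=(np.hypot(w[...,0]-.519,w[...,1]+.147)<.08)&(w[...,2]>.06)
# finger: lowest visible points close to TCP, above the saddle
for zl in np.arange(.08,.16,.008):
    k=(w[...,2]>zl)&(w[...,2]<zl+.008)&(abs(w[...,0]-.505)<.05)&(abs(w[...,1]+.147)<.012)
    if k.any():
        P=w[k];print(zl.round(3),k.sum(),P.min(0).round(3),P.max(0).round(3))
np.save("wr2.npy",w);cv2.imwrite("pics/w3.png",cv2.resize(p["img"][120:384,130:390],(780,600)))
E
```

```text
[ -0.  -59.2 -10.4 -25.    0.    0.   -0. ] [ 0.1  -0.15 -0.01]
hub [np.float64(0.1212), np.float64(0.1212), np.float64(0.1211)]
0.08 882 [ 0.455 -0.158  0.08 ] [ 0.492 -0.135  0.083]
0.088 162 [ 0.471 -0.147  0.092] [ 0.478 -0.135  0.096]
0.096 821 [ 0.455 -0.159  0.096] [ 0.516 -0.135  0.104]
0.104 944 [ 0.456 -0.159  0.104] [ 0.518 -0.135  0.112]
0.112 145 [ 0.487 -0.159  0.112] [ 0.511 -0.135  0.12 ]
0.12 689 [ 0.488 -0.159  0.12 ] [ 0.511 -0.135  0.128]
0.128 200 [ 0.508 -0.159  0.128] [ 0.511 -0.135  0.136]
0.136 85 [ 0.508 -0.151  0.136] [ 0.511 -0.144  0.144]
0.144 99 [ 0.508 -0.151  0.144] [ 0.511 -0.144  0.152]
0.152 79 [ 0.51  -0.15   0.152] [ 0.511 -0.146  0.16 ]
```

View pics/w3.png

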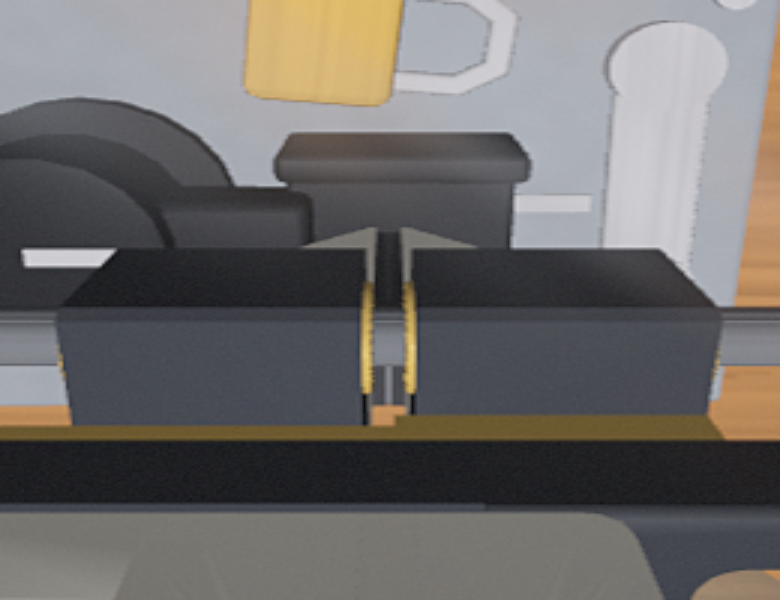

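Request:
play_rows --pt "-1 0 0 1 0 0 0" --pt "-1 0 0 2 0 0 0" --pt "-1 0 0 2 0 0 0"

```text
clock: 5.7
position: [0.5186, -0.1473, 0.0937]
ee_rot: [2.198, 2.244, 0.001]
force: [-0.3, 0.2, -0.0]
width: 0.003
```

Request:
play_rows --pt "-1 0 0 1 0 0 0" --pt "-1 0 0 2 0 0 0" --pt "-1 0 0 2 0 0 0"

```text
clock: 6.0
position: [0.5185, -0.1472, 0.0915]
ee_rot: [2.198, 2.244, 0.0]
force: [-0.0, -0.5, -0.2]
width: 0.003
```

```bash
python3 - <<'E'
from h import *
w=np.load("wr2.npy")
m=(w[...,0]>.503)&(w[...,0]<.535)&(abs(w[...,1]+.147)<.03)&(w[...,2]<.16)
v,u=np.nonzero(m)
for vv in range(v.min(),v.max()+1,2):
    print(vv,[(int(a),*(w[vv,a]*1e3).round().astype(int)) for a in range(230,290,5) if m[vv,a]])
E
```

```text
192 []
194 []
196 []
198 []
200 []
202 [(230, np.int64(503), np.int64(-167), np.int64(105)), (240, np.int64(503), np.int64(-161), np.int64(104))]
204 [(230, np.int64(505), np.int64(-167), np.int64(105)), (235, np.int64(505), np.int64(-164), np.int64(105)), (240, np.int64(504), np.int64(-160), np.int64(105)), (245, np.int64(504), np.int64(-157), np.int64(105)), (250, np.int64(504), np.int64(-154), np.int64(105)), (255, np.int64(504), np.int64(-151), np.int64(105)), (260, np.int64(504), np.int64(-147), np.int64(105)), (265, np.int64(504), np.int64(-144), np.int64(104)), (270, np.int64(504), np.int64(-141), np.int64(106)), (275, np.int64(504), np.int64(-138), np.int64(105)), (280, np.int64(504), np.int64(-134), np.int64(105)), (285, np.int64(503), np.int64(-131), np.int64(106))]
206 [(230, np.int64(505), np.int64(-167), np.int64(108)), (235, np.int64(506), np.int64(-164), np.int64(105)), (240, np.int64(506), np.int64(-160), np.int64(105)), (245, np.int64(505), np.int64(-157), np.int64(106)), (250, np.int64(506), np.int64(-154), np.int64(104)), (255, np.int64(505), np.int64(-151), np.int
[... 8386 characters left out ...]
), np.int64(-145), np.int64(150))]
244 [(255, np.int64(511), np.int64(-150), np.int64(149)), (260, np.int64(510), np.int64(-147), np.int64(149))]
246 [(255, np.int64(510), np.int64(-150), np.int64(152)), (260, np.int64(510), np.int64(-148), np.int64(152))]
248 [(255, np.int64(511), np.int64(-150), np.int64(153)), (260, np.int64(510), np.int64(-148), np.int64(154))]
250 [(255, np.int64(510), np.int64(-150), np.int64(156)), (260, np.int64(511), np.int64(-148), np.int64(155))]
252 [(255, np.int64(510), np.int64(-150), np.int64(158)), (260, np.int64(510), np.int64(-148), np.int64(158))]
254 [(255, np.int64(510), np.int64(-150), np.int64(159)), (260, np.int64(510), np.int64(-148), np.int64(160))]
```

The finger depth shows the real tip at about z=0.120 when the reported TCP was at 0.0958. The tips therefore sit about 24 mm above the reported TCP. Before going lower I'm checking what clearance the gripper's wider parts have.

```bash
python3 - <<'E'
from h import *
p=arm.get_image("wrist");w=pts(p);K=p["K"]
print(arm.observe()["position"].round(4), "tcp cam", (cv2.Rodrigues(np.array(p["rvec"],float))[0]@arm.observe()["position"]+np.array(p["tvec"]).ravel()).round(3))
for u in(160,190,215,245,275,300,330,360):
    print(u,[tuple((w[v,u]*1e3).round().astype(int).tolist()) if np.isfinite(w[v,u,0]) else None for v in(205,215,225,230,240,255,270)])
m=(abs(w[...,1]+.147)<.012)&(w[...,0]>.495)&(w[...,0]<.512)&(w[...,2]>.108)
print("low finger z",np.sort(w[m][:,2])[:12].round(4))
E
```

```text
[ 0.5185 -0.1472  0.0916] tcp cam [0.001 0.02  0.196]
160 [(499, -205, 121), (505, -205, 122), (511, -206, 121), (515, -206, 120), (520, -206, 122), (484, -176, 204), (488, -176, 206)]
190 [(505, -193, 102), (507, -190, 114), (513, -190, 115), (484, -172, 188), (484, -170, 194), (483, -167, 205), (488, -168, 206)]
215 [(505, -176, 102), (507, -175, 115), (513, -175, 115), (483, -163, 188), (484, -162, 195), (484, -161, 204), (488, -161, 204)]
245 [(503, -157, 106), (510, -157, 105), (509, -156, 123), (484, -153, 187), (484, -153, 194), (483, -152, 205), (487, -152, 206)]
275 [(503, -138, 104), (510, -138, 105), (509, -139, 124), (483, -143, 188), (483, -144, 196), (483, -144, 204), (487, -144, 206)]
300 [(503, -122, 105), (509, -122, 106), (517, -121, 104), (483, -135, 188), (483, -136, 195), (483, -137, 204), (487, -137, 206)]
330 [(510, -97, 81), (518, -96, 82), (526, -95, 82), (483, -125, 188), (483, -127, 194), (483, -129, 204), (487, -129, 206)]
360 [(507, -79, 91), (515, -77, 89), (522, -76, 89), (526, -76, 90), (533, -75, 90), (483, -121, 204), (487, -121, 206)]
low finger z [0.1148 0.1156 0.1157 0.1159 0.116  0.116  0.1161 0.1164 0.1166 0.1167
 0.1167 0.1168]
```

Request:
play_rows --pt "-1 0 0 3 0 0 0" --pt "-1 0 0 6 0 0 0" --pt "-1 0 0 8 0 0 0" --pt "-1 0 0 8 0 0 0"

```text
clock: 6.45
position: [0.5183, -0.1472, 0.0832]
ee_rot: [-2.198, -2.244, 0.0]
force: [0.2, -0.2, 0.7]
width: 0.01
```

Request:
play_rows --pt "-1 0 0 1 0 0 0" --pt "-1 0 0 2 0 0 0" --pt "-1 0 0 2 0 0 0"

```text
clock: 6.75
position: [0.5182, -0.1472, 0.0811]
ee_rot: [-2.198, -2.244, 0.0]
force: [0.1, -1.8, -0.3]
width: 0.003
```

Request:
play_rows --pt "-1 0 0 1 0 0 0" --pt "-1 0 0 2 0 0 0" --pt "-1 0 0 2 0 0 0"

```text
clock: 7.05
position: [0.5184, -0.1469, 0.0793]
ee_rot: [-2.198, -2.245, -0.0]
force: [-1.0, 1.8, 4.8]
width: 0.007
```

Contact came at about 0.080, as predicted. Next I press about 8 mm to the stop, watching the force.

Request:
play_rows --pt "-1 0 0 1 0 0 0" --pt "-1 0 0 2 0 0 0" --pt "-1 0 0 3 0 0 0" --pt "-1 0 0 4 0 0 0" --pt "-1 0 0 4 0 0 0"

```text
clock: 7.55
position: [0.5186, -0.1468, 0.0756]
ee_rot: [2.197, 2.245, 0.001]
force: [-1.6, 1.6, 7.5]
width: 0.007
```

Request:
play_rows --pt "-1 0 0 1 0 0 0" --pt "-1 0 0 2 0 0 0" --pt "-1 0 0 3 0 0 0" --pt "-1 0 0 3 0 0 0"

```text
clock: 7.95
position: [0.5188, -0.1467, 0.0731]
ee_rot: [2.197, 2.245, 0.001]
force: [-2.2, 1.2, 9.5]
width: 0.005
```

Request:
play_rows --pt "-1 0 0 1 0 0 0" --pt "-1 0 0 2 0 0 0" --pt "-1 0 0 2 0 0 0"

```text
clock: 8.25
position: [0.5192, -0.1466, 0.0718]
ee_rot: [2.196, 2.244, 0.001]
force: [-2.1, 0.4, 9.6]
width: 0.009
```

Request:
play_rows --pt "-1 0 0 1 0 0 0" --pt "-1 0 0 2 0 0 0" --pt "-1 0 0 2 0 0 0"

```text
clock: 8.55
position: [0.5196, -0.1466, 0.0705]
ee_rot: [2.196, 2.244, 0.002]
force: [-2.8, 1.1, 11.3]
width: 0.005
```

Request:
play_rows --pt "-1 0 0 2 0 0 0" --pt "-1 0 0 3 0 0 0" --pt "-1 0 0 3 0 0 0"

```text
clock: 8.85
position: [0.5209, -0.1462, 0.069]
ee_rot: [2.194, 2.242, 0.004]
force: [-3.3, 1.4, 18.7]
width: 0.001
```

Request:
play_rows --pt "-1 0 0 2 0 0 0" --pt "-1 0 0 3 0 0 0" --pt "-1 0 0 3 0 0 0"

```text
clock: 9.15
position: [0.5228, -0.1461, 0.0681]
ee_rot: [2.191, 2.24, 0.007]
force: [-2.9, 1.1, 22.6]
width: 0.007
```

The stop is found, with force rising to 22 N at z=0.068. I now turn about the axis while holding about 2 mm of downward overtravel.

Request:
play_rows --pt "-1 0 3.7 2 0 0 0.05" --pt "-1 -0.4 7.5 2 0 0 0.1" --pt "-1 -0.8 11.2 2 0 0 0.15" --pt "-1 -1.5 14.9 2 0 0 0.2"

```text
clock: 9.55
position: [0.5391, -0.1489, 0.0681]
ee_rot: [2.405, 2.004, 0.008]
force: [-4.6, -3.3, 20.4]
width: 0.005
```

```bash
cat >> h.py <<'E'
def pol():
    s=arm.observe();d=(s["position"]-box(0,-50))[:2];R=Ro.from_rotvec(s["ee_rot"]).as_matrix()
    a=np.pi/2+TH-np.arctan2(d[1],d[0]);rad=d/np.hypot(*d);tan=np.array([rad[1],-rad[0]]);f=s["force"][:2]
    yaw=np.arctan2(R[1,0],R[0,0]);print("r",(np.hypot(*d)*1e3).round(1),"tool-angle",a.round(3),"tool-turn",(np.pi/2+TH-yaw).round(3),"z",s["position"][2].round(4),"F rad/tan",(f@rad).round(1),(f@tan).round(1),"tilt",R[:2,2].round(3),"Fz",s["force"][2].round(1),"Tz",s["ft_torque"].round(2))
E
python3 -c "
from h import *
pol();st()"
```

```text
r 75.3 tool-angle 0.283 tool-turn 0.214 z 0.0681 F rad/tan -4.4 -3.6 tilt [ 0.011 -0.005] Fz 20.4 Tz [-0.94  0.87 -0.08]
9.55 [ 0.5391 -0.1489  0.0681] [-4.6 -3.3 20.4] [ 0.63  0.56 -0.64  1.86  0.44  0.85  1.16] 0.01
```

Request:
play_rows --pt "-1 -0.4 3.7 2 0 0 0.05" --pt "-1 -0.9 7.4 2 0 0 0.1" --pt "-1 -1.6 11.1 2 0 0 0.15" --pt "-1 -2.5 14.8 2 0 0 0.2" --pt "-1 -3.6 18.4 2 0 0 0.25" --pt "-1 -4.9 21.9 2 0 0 0.3" --pt "-1 -6.4 25.3 2 0 0 0.35" --pt "-1 -8 28.7 2 0 0 0.4" --pt "-1 -9.8 32 2 0 0 0.45" --pt "-1 -11.7 35.2 2 0 0 0.5"

```text
clock: 10.55
position: [0.5715, -0.1689, 0.0682]
ee_rot: [2.827, 1.341, 0.011]
force: [-7.4, -3.3, 19.1]
width: 0.004
```

```bash
python3 -c "
from h import *
pol();st()"
```

```text
r 73.6 tool-angle 0.8 tool-turn 0.717 z 0.0682 F rad/tan -7.5 -3.1 tilt [ 0.011 -0.008] Fz 19.1 Tz [-0.79  1.65 -0.09]
10.55 [ 0.5715 -0.1689  0.0682] [-7.4 -3.3 19.1] [ 0.54  0.58 -0.5   1.78  0.36  0.87  0.76] 0.0
```

Request:
play_rows --pt "-1 0 3.7 2 0 0 0.05" --pt "-1 -0.4 7.4 2 0 0 0.1" --pt "-1 -1 11.1 2 0 0 0.15" --pt "-1 -2 14.8 2 0 0 0.2" --pt "-1 -3 18.4 2 0 0 0.25" --pt "-1 -4.3 21.9 2 0 0 0.3" --pt "-1 -5.8 25.3 2 0 0 0.35" --pt "-1 -7.5 28.7 2 0 0 0.4" --pt "-1 -9.3 32 2 0 0 0.45" --pt "-1 -11 35.2 2 0 0 0.5"

```text
clock: 11.55
position: [0.5898, -0.2013, 0.0678]
ee_rot: [3.073, 0.595, 0.009]
force: [-13.3, -1.2, 18.9]
width: 0.007
```

```bash
python3 -c "
from h import *
pol();st()"
```

```text
r 72.3 tool-angle 1.315 tool-turn 1.221 z 0.0678 F rad/tan -13.1 -2.6 tilt [ 0.008 -0.01 ] Fz 18.9 Tz [-0.22  2.8  -0.02]
11.55 [ 0.5898 -0.2013  0.0678] [-13.3  -1.2  18.9] [ 0.48  0.59 -0.36  1.71  0.27  0.88  0.39] 0.01
```

Request:
play_rows --pt "-1 -0.4 3.5 2 0 0 0.05" --pt "-1 -1.2 6.9 2 0 0 0.1" --pt "-1 -2.2 10.3 2 0 0 0.15" --pt "-1 -3.2 13.7 2 0 0 0.2" --pt "-1 -4.3 17 2 0 0 0.25"

```text
clock: 12.05
position: [0.5919, -0.2192, 0.0679]
ee_rot: [3.123, 0.204, 0.012]
force: [-8.1, 2.3, 20.0]
width: 0.006
```

```bash
python3 - <<'E'
from h import *
pol();st()
a=arm.get_image("wrist")["img"];q=arm.get_image("top")["img"]
b=cv2.resize(q[140:240,260:393],(512,384),interpolation=cv2.INTER_CUBIC)
cv2.imwrite("pics/w4.png",cv2.resize(np.hstack([a,b]),(800,300)))
E
```

```text
r 71.6 tool-angle 1.566 tool-turn 1.473 z 0.0679 F rad/tan -8.0 -2.6 tilt [ 0.008 -0.011] Fz 20.0 Tz [ 0.47  1.75 -0.02]
12.05 [ 0.5919 -0.2192  0.0679] [-8.1  2.3 20. ] [ 0.46  0.59 -0.29  1.7   0.22  0.88  0.2 ] 0.01
```

View pics/w4.png

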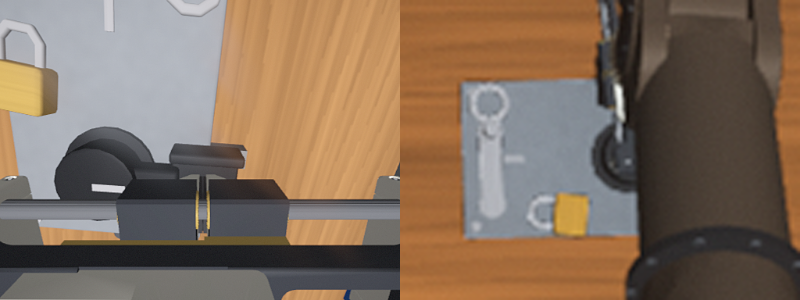

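The picture shows the lever arm at (185,165) pointing nearly along +x. I'll push on to the stop.

Request:
play_rows --pt "-1 -0.4 2 2 0 0 0.03" --pt "-1 -0.6 4 2 0 0 0.06" --pt "-1 -0.8 5 2 0 0 0.08" --pt "-1 -0.8 5 2 0 0 0.08"

```text
clock: 12.55
position: [0.5921, -0.2227, 0.0679]
ee_rot: [3.13, 0.079, 0.014]
force: [-7.6, 6.6, 20.4]
width: 0.004
```

```bash
python3 -c "
from h import *
pol();st()"
```

```text
r 71.7 tool-angle 1.614 tool-turn 1.553 z 0.0679 F rad/tan -7.7 -6.5 tilt [ 0.009 -0.01 ] Fz 20.4 Tz [1.61 1.63 0.05]
12.55 [ 0.5921 -0.2227  0.0679] [-7.6  6.6 20.4] [ 0.45  0.59 -0.27  1.69  0.21  0.87  0.14] 0.0
```

Request:
play_rows --pt "-1 0 2 2 0 0 0.02" --pt "-1 0 4 2 0 0 0.02" --pt "-1 0 4 2 0 0 0.02"

```text
clock: 12.85
position: [0.5924, -0.2235, 0.0676]
ee_rot: [3.134, 0.051, 0.014]
force: [-8.1, 9.7, 21.3]
width: 0.003
```

```bash
python3 -c "
from h import *
pol();st()"
```

```text
r 72.0 tool-angle 1.626 tool-turn 1.571 z 0.0676 F rad/tan -8.3 -9.5 tilt [ 0.009 -0.007] Fz 21.3 Tz [2.14 1.73 0.01]
12.85 [ 0.5924 -0.2235  0.0676] [-8.1  9.7 21.3] [ 0.45  0.59 -0.27  1.69  0.2   0.87  0.13] 0.0
```

It is hard against the off stop. Now I lift straight up.

Request:
play_rows --pt "-1 0 0 -2 0 0 0" --pt "-1 0 0 -5 0 0 0" --pt "-1 0 0 -9 0 0 0" --pt "-1 0 0 -13 0 0 0" --pt "-1 0 0 -17 0 0 0" --pt "-1 0 0 -30 0 0 0" --pt "-1 0 0 -50 0 0 0" --pt "-1 0 0 -90 0 0 0" --pt "-1 0 0 -130 0 0 0" --pt "-1 0 0 -130 0 0 0"

```text
clock: 13.85
position: [0.5946, -0.2234, 0.2044]
ee_rot: [3.131, 0.051, 0.029]
force: [0.9, -0.5, -0.1]
width: 0.007
```

```bash
python3 - <<'E'
from h import *
pol();st()
p=arm.get_image("wrist");w=pts(p);a=p["img"];t=arm.get_image("top");q=t["img"];wt=pts(t)
np.save("wr3.npy",w);np.save("top3.npy",wt)
for n,ww in(("wr",w),("top",wt)):
  f=lambda x,y,r=.006:np.nanmedian(ww[(np.hypot(*(ww[...,:2]-box(x,y)[:2]).transpose(2,0,1))<r)][:,2]).round(4)
  print(n,"hub",f(0,-50,.015),"floor",f(75,-50),"walls",f(75,-25,.004),f(75,-75,.004),"arm",f(35,-50))
  m=(ww[...,2]>.098)&(ww[...,2]<.16)&(np.hypot(*(ww[...,:2]-box(0,-50)[:2]).transpose(2,0,1))<.115)&(ww[...,1]<-.13)&(np.hypot(*(ww[...,:2]-box(0,-50)[:2]).transpose(2,0,1))>.05)&(ww[...,0]>.53)
  c=ww[m][:,:2].mean(0);d=c-box(0,-50)[:2];print(m.sum(),c,"lever angle",np.pi/2+TH-np.arctan2(d[1],d[0]))
b=cv2.resize(q[140:240,260:393],(512,384),interpolation=cv2.INTER_CUBIC)
cv2.imwrite("pics/w5.png",cv2.resize(np.hstack([a,b]),(800,300)))
E
```

```text
r 74.2 tool-angle 1.624 tool-turn 1.571 z 0.2044 F rad/tan 0.9 0.5 tilt [ 0.019 -0.01 ] Fz -0.1 Tz [ 0.02 -0.15  0.02]
13.85 [ 0.5946 -0.2234  0.2044] [ 0.9 -0.5 -0.1] [ 0.47  0.46 -0.29  1.55  0.15  1.14  0.18] 0.01
wr hub 0.297 floor 0.2451 walls 0.3358 0.1231 arm 0.1151
3006 [ 0.59367012 -0.21760093] lever angle 1.545126974657701
top hub 0.6745 floor 0.641 walls 0.314 0.6409 arm 0.6614
155 [ 0.59362014 -0.20322363] lever angle 1.3538938155767364
```

View pics/w5.png

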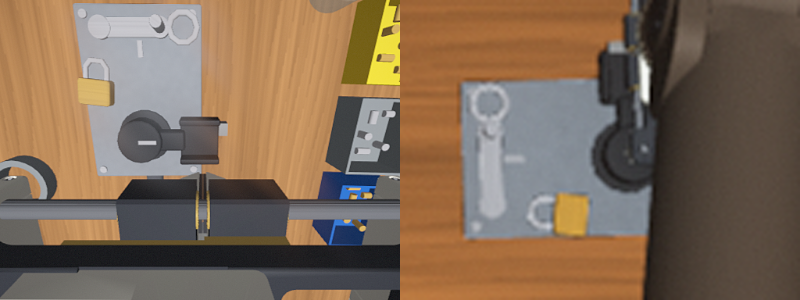

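The lever points along +x. Its wall top is at 0.123, the same height as before pressing, so it has sprung back up and latched. Next is the hasp, which I'll push with the shut fingers behind the post.

```bash
python3 - <<'E'
from h import *
go(box(27,59,150),1.9);go(box(27,59,73),1.9)
E
```

```text
yaw 1.9 -> [np.float64(-45.0), np.float64(-112.8), np.float64(47.8), np.float64(0.009), np.float64(-0.011), np.float64(-0.001)]
yaw 1.9 -> [np.float64(-45.8), np.float64(-113.5), np.float64(124.8), np.float64(0.009), np.float64(-0.011), np.float64(-0.001)]
```

Request:
play_rows --pt "-1 -15 -38 0 0.009 -0.011 0" --pt "-1 -30 -76 10 0.009 -0.011 0" --pt "-1 -45 -113 30 0.009 -0.011 0" --pt "-1 -45 -113 50 0.009 -0.011 0" --pt "-1 -45 -113 75 0.009 -0.011 0" --pt "-1 -46 -113 100 0.009 -0.011 0" --pt "-1 -46 -113 110 0.009 -0.011 0" --pt "-1 -46 -113 118 0.009 -0.011 0" --pt "-1 -46 -113 124 0.009 -0.011 0" --pt "-1 -46 -113 124 0.009 -0.011 0"

```text
clock: 14.95
position: [0.5437, -0.1126, 0.0735]
ee_rot: [-3.141, -0.051, 0.0]
force: [-0.2, 0.2, 0.6]
width: 0.005
```

```bash
cat >> h.py <<'E'
def hp():
    s=arm.observe();R=Ro.from_rotvec(s["ee_rot"]).as_matrix();piv=box(-45,85)
    d=(s["position"]-piv)[:2];c,n=np.cos(TH),np.sin(TH);b=np.array([c*d[0]+n*d[1],-n*d[0]+c*d[1]])*1e3
    print("rel pivot, box axes",b.round(1),"yaw rel",(np.arctan2(R[1,0],R[0,0])-TH).round(3),"z",s["position"][2].round(4),"F",s["force"].round(1),"t",s["clock"])
E
python3 - <<'E'
from h import *
hp()
p=arm.get_image("wrist");w=pts(p)
cv2.imwrite("pics/w6.png",p["img"])
E
```

```text
rel pivot, box axes [ 71.8 -26.5] yaw rel -0.0 z 0.0735 F [-0.2  0.2  0.6] t 14.95
```

View pics/w6.png

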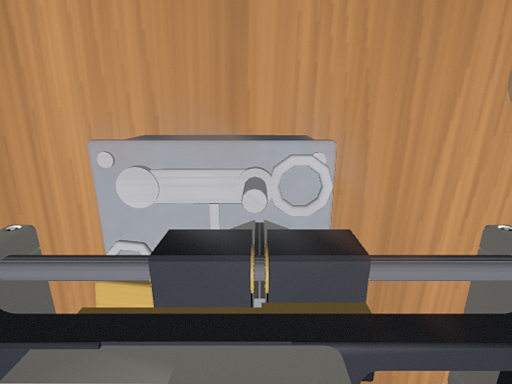

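The fingers sit behind the post, which is at (256,195), and are centred on it. I push past the interlock range first and check the force.

Request:
play_rows --pt "-1 0 -5 0 0 0 0" --pt "-1 0 -10 0 0 0 0" --pt "-1 1 -15.5 0 0 0 -0.075" --pt "-1 1.9 -21 0 0 0 -0.15" --pt "-1 2 -26.5 0 0 0 -0.22" --pt "-1 1.9 -32 0 0 0 -0.3" --pt "-1 1.3 -37.5 0 0 0 -0.375" --pt "-1 0.2 -43 0 0 0 -0.45" --pt "-1 -1.3 -48.3 0 0 0 -0.525" --pt "-1 -3.1 -53.6 0 0 0 -0.6"

```text
clock: 16.0
position: [0.5401, -0.0585, 0.0748]
ee_rot: [2.984, 0.981, 0.004]
force: [1.3, -1.2, -0.2]
width: 0.005
```

```bash
python3 -c "
from h import *
hp()"
```

```text
rel pivot, box axes [70.  27.6] yaw rel 0.603 z 0.0748 F [ 1.3 -1.2 -0.2] t 16.0
```

Request:
play_rows --pt "-1 -0.4 -5.6 0.5 0 0 -0.075" --pt "-1 0.3 -11.1 1 0 0 -0.15" --pt "-1 0.5 -16.7 1 0 0 -0.225" --pt "-1 0.3 -22.2 1 0 0 -0.3" --pt "-1 -0.4 -27.7 1 0 0 -0.375" --pt "-1 -1.4 -33.2 1 0 0 -0.45" --pt "-1 -2.8 -38.5 1 0 0 -0.525" --pt "-1 -4.7 -43.7 1 0 0 -0.6" --pt "-1 -6.9 -48.8 1 0 0 -0.675" --pt "-1 -9.5 -53.7 1 0 0 -0.75"

```text
clock: 17.0
position: [0.5017, -0.0195, 0.0746]
ee_rot: [2.411, 2.01, 0.008]
force: [2.2, 2.5, -1.1]
width: 0.005
```

```bash
python3 -c "
from h import *
hp();st()"
```

```text
rel pivot, box axes [32.9 67.9] yaw rel 1.357 z 0.0746 F [ 2.2  2.5 -1.1] t 17.0
17.0 [ 0.5017 -0.0195  0.0746] [ 2.2  2.5 -1.1] [ 0.45  0.48 -0.68  1.98  0.42  0.81  0.92] 0.0
```

Request:
play_rows --pt "-1 -0.3 -4 0 0 0 -0.05" --pt "-1 -0.3 -8 0 0 0 -0.1" --pt "-1 0.2 -12.1 0 0 0 -0.15" --pt "-1 0.4 -15.5 0 0 0 -0.2" --pt "-1 0.4 -19 0 0 0 -0.25" --pt "-1 0.4 -21.5 0 0 0 -0.28" --pt "-1 0.3 -23.2 0 0 0 -0.3" --pt "-1 0.3 -24.5 0 0 0 -0.32" --pt "-1 0.3 -24.5 0 0 0 -0.32"

```text
clock: 17.9
position: [0.4776, -0.0148, 0.0746]
ee_rot: [2.059, 2.368, 0.007]
force: [0.1, 0.2, 0.1]
width: 0.003
```

```bash
python3 -c "
from h import *
hp();go(box(27,59,150),1.9)"
```

```text
rel pivot, box axes [ 8.9 73.3] yaw rel 1.677 z 0.0746 F [0.1 0.2 0.1] t 17.9
yaw 98.0 -> [np.float64(-105.5), np.float64(52.6), np.float64(-75.1), np.float64(0.004), np.float64(-0.005), np.float64(1.677)]
```

Request:
play_rows --pt "-1 0 5 0 0 0 0" --pt "-1 0 12 0 0 0 0" --pt "-1 0 15 0 0 0 0" --pt "-1 0 15 -20 0 0 0" --pt "-1 0 15 -60 0 0 0" --pt "-1 0 15 -100 0 0 0" --pt "-1 -30 40 -130 0 0 0.1" --pt "-1 -60 60 -150 0 0 0.2" --pt "-1 -100 80 -150 0 0 0.3" --pt "-1 -100 80 -150 0 0 0.3"

```text
clock: 18.9
position: [0.5725, -0.1095, 0.2247]
ee_rot: [2.4, 2.019, 0.007]
force: [-0.1, -0.3, -0.9]
width: 0.003
```

```bash
python3 - <<'E'
from h import *
st()
p=arm.get_image("wrist");a=p["img"];t=arm.get_image("top");w=pts(t);ww=pts(p)
m=(w[...,1]>-.058)&(w[...,1]<.08)&(w[...,2]>.06)&(w[...,2]<.12)&(w[...,0]>.4)&(w[...,0]<.6)
P=w[m];print(m.sum(),P[:,:2].mean(0) if m.any() else None)
for n,q in(("wr",ww),("top",w)):
    m=(q[...,2]>.105)&(q[...,2]<.125)&(np.hypot(*(q[...,:2]-box(-45,85)[:2]).transpose(2,0,1))<.09)&(q[...,1]>-.075)
    if m.any():
        d=q[m][:,:2].mean(0)-box(-45,85)[:2];print(n,"hasp angle",np.arctan2(d[1],d[0])-TH,np.hypot(*d))
    f=lambda x,y,r=.006:np.nanmedian(q[(np.hypot(*(q[...,:2]-box(x,y)[:2]).transpose(2,0,1))<r)][:,2]).round(4)
    print(n,"hub",f(0,-50,.015),"floor",f(75,-50),"walls",f(75,-25,.004),f(75,-75,.004),"arm",f(35,-50))
b=cv2.resize(t["img"][130:240,250:397],(512,384),interpolation=cv2.INTER_CUBIC)
cv2.imwrite("pics/w7.png",cv2.resize(np.hstack([a,b]),(800,300)))
E
```

```text
18.9 [ 0.5725 -0.1095  0.2247] [-0.1 -0.3 -0.9] [ 0.61  0.45 -0.73  1.61  0.32  1.2   1.21] 0.0
205 [ 0.46216633 -0.01560491]
wr hasp angle 1.6756935955427288 0.07305119180032871
wr hub 0.1211 floor 0.1053 walls 0.1229 0.1231 arm 0.115
top hasp angle 1.6623541754453055 0.07193694830004413
top hub nan floor nan walls nan nan arm nan
  return np.nanmean(a, axis, out=out, keepdims=keepdims)
```

View pics/w7.png

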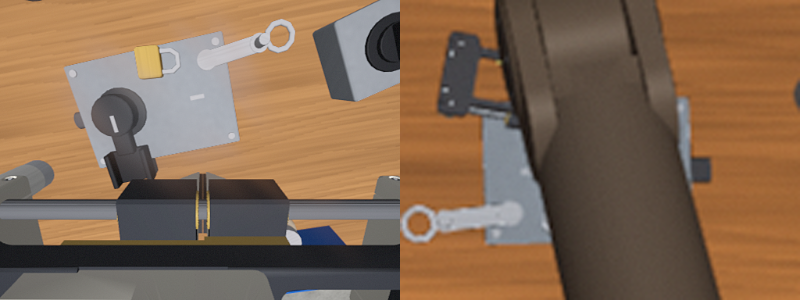

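The lever is at off and up: hub at 0.121, saddle floor at 0.105, walls at 0.123. The hasp eye at (280,35) is well past the edge at 1.67 rad, the padlock hasn't moved, and the gripper is clear. Handing in.

```bash
python3 -c "
from h import *
print(arm.sign_off())"
```

```text
the job is handed in; nothing more can be done
None
```

The grinder is isolated and ready to padlock, and I handed the job in at about 19 s with the gripper clear of everything.

- **Lever:** I pressed it to its stop, with vertical force up to about 23 N, and turned it clockwise to the off stop while holding it down. Lifting off let it spring back up. The last wrist depth reading had the hub, saddle floor and walls back at their original heights (0.121, 0.105 and 0.123 m). The lever angle, measured just after release, was about 1.55 rad.
- **Hasp:** With the lever latched, I pushed the thumb post round with the shut fingers, with forces of about 3 N when checked, and it went past the interlock freely. The hasp now sits at 1.66–1.68 rad (stop at 1.7), with its eye well out past the box's +y edge.
- **Other things on the bench:** The padlock looked unmoved in the last pictures. I did not re-check the other items one by one, but nothing suggested contact with them.

Two readings disagreed:
- **Fingertip height:** The real fingertips sit about 24 mm higher than the reported tool point. I worked from depth and contact force instead.
- **Top camera:** In the last picture the arm hid the lever from this camera, so the final lever check rests on the wrist camera alone.

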